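# Sort a sample bottle by its weight

## Task

Pick up the white square sample bottle, lift it just clear of the worktop, by two or three centimetres, hold it still for a second and feel its weight: above 250 g it belongs in the red bay, below 250 g in the blue one (within 40 g of that mark either will do). Carrying it low (never more than 10 cm up) and upright, stand it square in the lane of its bay and press it straight back against the sprung rubber bumper for half a second with about 9 N, at least 5 N and never more than 15 N. Then ease off and leave it standing free on the bay's floor at the bumper, and do not disturb the other things.

Things in the scene. Friction and masses are not known exactly. Their poses are not given: they have to be found in the camera images.
- sample_mid (a point): centre (half-way up, 59 mm above its foot) of the sealed, opaque white sample bottle, upright: square body 48x48 mm and 94 mm high, sides along its x and y, a plain green label band, a black round screw cap 31 mm across up to 118 mm; 80 to 480 g, differs every time. Stands in front of the bays
- sample: the same bottle; its origin is at the middle of its foot, z up
- red_bay: red bay for heavy bottles, fixed; the bays may swap places. Origin on the worktop under a seated bottle's centre; lane along its x, mouth at -x. White floor 4 mm thick, x -60 to +62 mm; coloured side rails 16 mm high, 60 mm apart, flared at the mouth (x -54 to -73 mm); at the back a coloured upright 104 mm high, front at x +52 mm, with a sprung bumper
- blue_bay: blue bay for light bottles, fixed; the bays may swap places. Origin on the worktop under a seated bottle's centre; lane along its x, mouth at -x. White floor 4 mm thick, x -60 to +62 mm; coloured side rails 16 mm high, 60 mm apart, flared at the mouth (x -54 to -73 mm); at the back a coloured upright 104 mm high, front at x +52 mm, with a sprung bumper
- red_bay_seat (a point): where the bottle's centre is when it stands home in the red bay, on the floor plate, just touching the bumper (63 mm above the worktop, on the lane's middle line; axes as the bay)
- blue_bay_seat (a point): where the bottle's centre is when it stands home in the blue bay, on the floor plate, just touching the bumper (63 mm above the worktop, on the lane's middle line; axes as the bay)
- red_bay_bumper: sprung rubber bumper of the red bay, black, 26 mm square; origin and axes as the bay. Its face is 24.5 mm behind (+x) and its middle 76 mm above the bay's origin; it gives up to 10 mm towards +x when pressed and springs back, so ease off before letting go
- blue_bay_bumper: sprung rubber bumper of the blue bay, black, 26 mm square; origin and axes as the bay. Its face is 24.5 mm behind (+x) and its middle 76 mm above the bay's origin; it gives up to 10 mm towards +x when pressed and springs back, so ease off before letting go
- red_bay_floor: white floor plate of the red bay, 4 mm thick, origin and axes as the bay
- blue_bay_floor: white floor plate of the blue bay, 4 mm thick, origin and axes as the bay
- stripe_tube: bystander: white tube with a colour chart on it, 53x49x126 mm, behind the bays; origin at its foot
- pink_box: bystander: flat pink box, 96x48x20 mm, behind the bays; origin at its underside
- slide_carton: bystander: blue flat carton, 100x82x26 mm, right of the microscope; origin at its underside

How it is judged:
On the way, in this order (a step that is already met when the one before it is completed fails the run):
1. the bottle is held up just clear of the worktop (7 to 60 mm), upright and still, for half a second (height (world z) of sample_mid between 0.066 and 0.119 m and linear speed of sample below 0.02 m/s and angle between sample's own z axis and vertical below 0.25 rad), for 0.5 s.
2. the bottle is pressed against the bumper of a bay with more than 5 N for 0.3 s ((contact force between sample and red_bay_bumper above 5 N or contact force between sample and blue_bay_bumper above 5 N)), for 0.3 s.
At the end, for the whole second after the job is handed in: The white bottle stands released, upright (within 0.1 rad) and at rest on the floor of the right bay (red if it weighs over 250 g, blue if under; within 40 g of 250 g either), its centre no more than 14 mm in front of or 7 mm behind the seat point and within 9 mm of the lane's middle line (((x of sample_mid in the frame of red_bay_seat between -0.014 and 0.007 m and y of sample_mid in the frame of red_bay_seat between -0.009 and 0.009 m and z of sample_mid in the frame of red_bay_seat between -0.004 and 0.004 m and contact force between sample and red_bay_floor above 2.06 N) or (x of sample_mid in the frame of blue_bay_seat between -0.014 and 0.007 m and y of sample_mid in the frame of blue_bay_seat between -0.009 and 0.009 m and z of sample_mid in the frame of blue_bay_seat between -0.004 and 0.004 m and contact force between sample and blue_bay_floor below 2.85 N)) and angle between sample's own z axis and vertical below 0.1 rad and linear speed of sample below 0.01 m/s); the robot touches nothing.
It fails at once if the bottle is pressed on a bumper with more than 15 N (contact force between sample and red_bay_bumper above 15 N or contact force between sample and blue_bay_bumper above 15 N).
It fails at once if the bottle is raised more than 10 cm (height (world z) of sample_mid above 0.163 m).
It fails at once if the bottle is tipped more than 0.4 rad (angle between sample's own z axis and vertical above 0.4 rad).
It fails at once if another thing is moved by more than 20 mm (distance of any of stripe_tube, pink_box, slide_carton from where it was at the start of the episode above 0.02 m).
It also fails if it takes over 58 s, if anything falls off the work surface, if the arm or the gripper's body presses on something with over 40 N, if the wrist force passes 120 N, or if a joint passes its speed limit or range.

## Robot

A 6-joint arm with a two-finger parallel gripper is mounted at the origin on a cart in front of the work surface, level with it; the furniture and walls round the work are solid. World frame = base frame: x ahead of the robot, y to its left, z up, the work surface at z = 0. Lengths are in m, angles in rad, forces in N, time in s.
With the tool pointing down it reaches from about 0.35 to 0.8 m from the base axis. Payload 7.3 kg.
Tool frame: the origin (TCP) lies midway between the tips of the shut fingers; the grasp point (between the pads) lies 19 mm behind it (manip.grip_point_offset is the distance from the TCP to the grasp point, in m); z points along the fingers, x is the direction in which the jaws open and shut, and the axes are right-handed (so a half turn about z gives the same grasp; the last joint's range is limited). The gripper opens to 85 mm and grips with 20 to 120 N. Pads are 22 mm wide; open, the fingers measure 114 mm over their backs; the gripper's body (76 mm by 85 mm) begins 54 mm behind the grasp point. The pads swing forward as they close: fully open they stand 13 mm farther back than shut.
Start: joints at [1.143, 0.342, 1.524, -0, 1.275, -0.146], TCP at [0.146, 0.504, 0.206] pointing down, gripper open.
Joint ranges: [-2.53, 2.53], [-0.77, 2.02], [0.04, 2.7], [-1, 4.14], [0.28, 2.66], [-3.11, 3.11]. Speed limits (rad/s): [2.57, 2.57, 3.14, 3.14, 3.14, 3.14].

## Interface

Orientations are given as a unit quaternion [x, y, z, w].
In Python, from station import telemetry, eyes, manip, models gives the robot as it stands. The module is installed in compiled form; this text tells all that it offers.
- The arm moves only by the shell command python3 -m handwheel 'ROWS' [FORCE]. ROWS is JSON, a list of rows, each an object of numbers: "wx", "wy", "wz": the turn, a rotation vector about the tool's x, y, z in degrees; "tx", "ty", "tz": the shift along the tool's x, y, z in mm; "gripper": the opening, from -1 (shut) to 1 (fully open). A call has 1 to 10 rows; each row shifts and turns the commanded pose from where the row before left it, along the tool's axes as they then stand; what a row does not reach is not made up. A row lasts 1/12 s, in which the tool goes at most 41.7 mm and 7.16 degrees, less where a joint would pass 70% of its speed; a pose out of reach is approached as far as the arm can. A call with a gripper value outside its range is refused whole. The fingers move at their own pace and stop on an object; FORCE is the grip in N (left out, the last holds). Time passes only in rows, so rows that do not move let the fingers close. It gives the time, the measured TCP pose, the force and the opening at its end, in the units of the state.
- telemetry.sense(): the state, without advancing time (a new reading comes with each control period).
- eyes.snapshot(name): name is "scene" or "top"; returns a dict with "img" (384x512x3 uint8, blue, green, red), "z_map" (384x512 float32, m along the optical axis (not along the pixel's ray), 0 where there is no reading), "fov_y" (degrees; the focal length in pixels is half the picture's height over the tangent of half this angle, whatever the lens; pixels are square), "cx", "cy" (the principal point, pixels), "view" (4x4, takes a point from world to camera coordinates). Camera axes: x right, y down, z forward; pixel columns grow to the right and rows downward; lengths in m; the calibration is good to about 2 mm. A picture is of the moment at which its call begins.
- manip.close_job(): hands the job in, once; it reports no verdict.
Trained networks look in the newest picture that a camera, given by its name, has taken for a name from the list of things; names that differ only in an ending like _2 or _b are one class to them, and where a whole thing is asked for, a point or a joint stands for the part that bears it (a point fixed in the world has none). Each returns a list of dicts, best first, with "score" (0 to 1); they miss things now and then, are a little off and sometimes report something else, mostly with a low value. They report only what shows in the picture. A call takes as long as a camera call.
- models.find_in(camera, target): "bbox" ([centre column, centre row, width, height] in pixels, round what is visible of it).
- models.landmark_of(camera, target): "position" ([column, row] in pixels: a listed point, or the origin of a listed thing).
The state is a dict: "time_s": time; "joint_positions": joint angles; "joint_vel": joint speeds; "joint_torque": joint torques, N m; "tool_pos": TCP position; "ee_rot": TCP orientation; "contact_force": force on the tool from outside, world axes, zero at the start; "torque": the same for the moment, N m; "gripper_width": finger opening in m.
Only numpy, scipy, OpenCV 4.12 (cv2) and the standard library are available. Lean on these libraries where they do the work, as an engineer would, in place of code of your own. Each camera call takes 0.05 s, during which the arm holds its last target.

## Working session

There is one attempt and no reset: what is moved stays moved. The work goes in short steps, Python scripts to look and compute and a shell command to move; the robot and the scene stay as the last step left them, time stands still between calls to the robot, and variables do not carry over. Pictures are saved under pics/ and viewed, and the job is handed in when it is done.

```bash
mkdir -p pics; cat > h.py <<'E'
from station import telemetry, eyes, manip, models
import numpy as np, cv2
def snap(n,save=None):
    s=eyes.snapshot(n)
    if save: cv2.imwrite('pics/'+save,s['img'])
    return s
def K(s):
    f=s['img'].shape[0]/2/np.tan(np.radians(s['fov_y'])/2); return f,s['cx'],s['cy']
def deproj(s,u,v,z):
    f,cx,cy=K(s); p=np.array([(u-cx)/f*z,(v-cy)/f*z,z,1]); return (np.linalg.inv(s['view'])@p)[:3]
def ray_z(s,u,v,h):
    M=np.linalg.inv(s['view']); f,cx,cy=K(s); d=M[:3,:3]@np.array([(u-cx)/f,(v-cy)/f,1]); o=M[:3,3]
    return o+d*(h-o[2])/d[2]
def cloud(s):
    z=s['z_map']; v,u=np.mgrid[:z.shape[0],:z.shape[1]]; f,cx,cy=K(s)
    P=np.stack([(u-cx)/f*z,(v-cy)/f*z,z,np.ones_like(z)],-1)@np.linalg.inv(s['view']).T
    P=P[...,:3]; P[z==0]=np.nan; return P
E
python3 - <<'E'
from h import *
st=telemetry.sense(); print(st)
for c in ['scene','top']:
    s=snap(c,c+'0.png'); print(c,K(s),np.linalg.inv(s['view'])[:3,3].round(3))
    for t,h in [('sample_mid',.059),('sample',0),('red_bay',0),('blue_bay',0),('red_bay_seat',.063),('blue_bay_seat',.063),('red_bay_bumper',0),('blue_bay_bumper',0)]:
        r=models.landmark_of(c,t)
        print(t,[(round(x['score'],2),np.round(x['position'],1).tolist(),ray_z(s,*x['position'],h).round(4).tolist()) for x in r[:2]])
E
```

```text
{'time_s': 0.0, 'joint_positions': array([ 1.14300711e+00,  3.42703081e-01,  1.52501340e+00,  4.44202916e-05,
        1.27542891e+00, -1.45964112e-01]), 'joint_vel': array([-0.00022683, -0.00080826,  0.00082257, -0.00122143,  0.00143067,
       -0.00094317]), 'joint_torque': array([-1.22753572e-04, -4.33664989e+01, -2.46002823e+01, -2.39008114e-04,
        7.94695836e-03,  2.34061594e-05]), 'tool_pos': array([0.145767  , 0.5038941 , 0.20503746]), 'ee_rot': array([ 7.99412563e-01,  6.00781950e-01, -6.92033637e-04,  3.52545117e-04]), 'contact_force': array([ 0.34383968, -0.27730694,  0.21676719]), 'torque': array([ 0.03387714, -0.00391215,  0.03508682]), 'gripper_width': 0.08509727517893079}
scene (np.float64(389.5755649585379), 251.97912636977495, 192.61341413769662) [ 0.649 -0.303  0.963]
sample_mid [(0.73, [299.5, 192.9], [0.6479, 0.1487, 0.059]), (0.67, [210.2, 124.1], [0.3579, 0.2888, 0.059])]
sample [(0.94, [212.0, 133.2], [0.3546, 0.2979, 0.0]), (0.69, [281.7, 109.4], [0.5317, 0.4397, 0.0])]
red_bay [(0.62, [264.8, 151.2], [0.5212, 0.281, 0.0])]
blue_bay [(0.97, [281.5, 107.1], [0.5289, 0.448, 0.0])]
red_bay_seat []
blue_bay_seat []
red_bay_bumper []
blue_bay_bumper []
top (np.float64(414.4300648803588), 259.2256374567503, 186.44109229373842) [0.465 0.116 1.17 ]
sample_mid [(0.87, [181.9, 255.7], [0.3555, 0.3035, 0.059]), (0.52, [185.7, 192.7], [0.5224, 0.2923, 0.059])]
sample [(0.71, [189.7, 251.2], [0.3617, 0.2916, 0.0])]
red_bay [(0.74, [192.2, 195.8], [0.5164, 0.2834, 0.0])]
blue_bay [(0.58, [132.5, 192.6], [0.5284, 0.4507, 0.0])]
red_bay_seat [(0.63, [185.2, 192.9], [0.5217, 0.293, 0.063])]
blue_bay_seat [(0.68, [124.4, 196.8], [0.5142, 0.4541, 0.063]), (0.28, [131.8, 195.8], [0.5165, 0.4346, 0.063])]
red_bay_bumper [(0.64, [190.6, 195.0], [0.5188, 0.2879, 0.0]), (0.42, [190.8, 250.9], [0.3625, 0.2886, 0.0])]
blue_bay_bumper [(0.49, [131.1, 194.5], [0.5231, 0.4546, 0.0])]
```

View pics/top0.png

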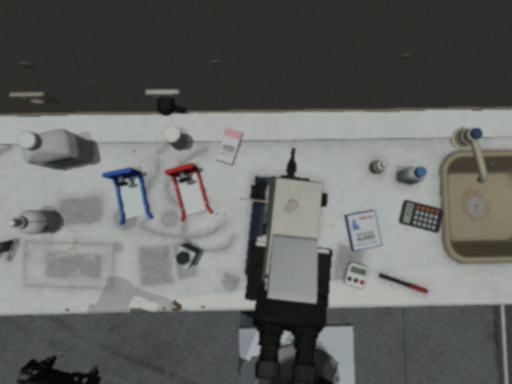

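View pics/scene0.png

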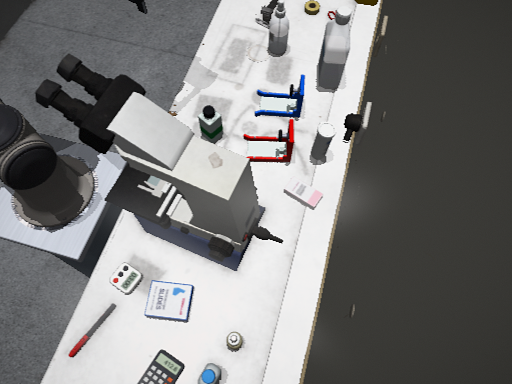

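```bash
python3 - <<'E'
from h import *
s=snap('top'); P=cloud(s)
a=s['img'][140:280,90:230]; cv2.imwrite('pics/topz.png',cv2.resize(a,None,fx=4.2,fy=4.2,interpolation=cv2.INTER_CUBIC))
s2=snap('scene'); a=s2['img'][60:180,180:340]; cv2.imwrite('pics/scz.png',cv2.resize(a,None,fx=4.8,fy=4.8,interpolation=cv2.INTER_CUBIC))
print(np.isnan(P[...,0]).mean())
H=np.nan_to_num(P[...,2]); cv2.imwrite('pics/hmap.png',np.clip(H/0.4*255,0,255).astype(np.uint8))
for n,S in(('top',s),('scene',s2)):
  P=cloud(S); m=(P[...,0]>.2)&(P[...,0]<.7)&(P[...,1]>.15)&(P[...,1]<.6)
  x=P[m]; print(n,np.median(x[:,2]),np.nanpercentile(x[:,2],[1,50,90,99]))
  b=x[(abs(x[:,0]-.36)<.05)&(abs(x[:,1]-.295)<.05)]
  for lo,hi in((.03,.08),(.085,.105),(.108,.13)):
    q=b[(b[:,2]>lo)&(b[:,2]<hi)]; 
    if len(q): print(lo,len(q),q.mean(0).round(4),q.min(0).round(4),q.max(0).round(4))
E
```

```text
0.004160563151041667
top 0.001532804366682794 [-0.00424226  0.0015328   0.02208438  0.17655843]
0.03 77 [0.3649 0.2787 0.0559] [0.327  0.263  0.0311] [0.3859 0.3043 0.0797]
0.085 216 [0.3574 0.2905 0.095 ] [0.3244 0.2639 0.0872] [0.3859 0.3232 0.1023]
0.108 134 [0.3557 0.2932 0.1181] [0.3401 0.2788 0.1083] [0.3706 0.3087 0.1232]
scene 0.0015743227813586058 [-0.00379978  0.00157432  0.09095108  0.18184455]
0.03 231 [0.3631 0.2778 0.0548] [0.3236 0.261  0.03  ] [0.3858 0.3038 0.0794]
0.085 185 [0.3602 0.2825 0.0946] [0.3233 0.2623 0.085 ] [0.3857 0.3128 0.1046]
0.108 109 [0.3566 0.2908 0.1171] [0.3397 0.2775 0.1083] [0.3706 0.3089 0.1226]
```

View pics/topz.png

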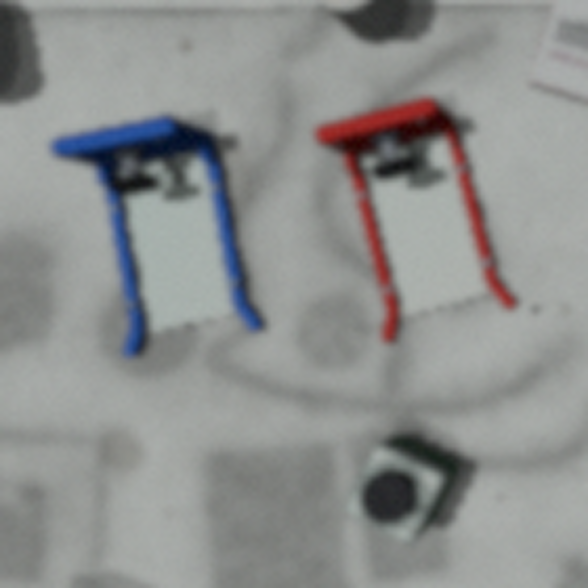

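View pics/scz.png

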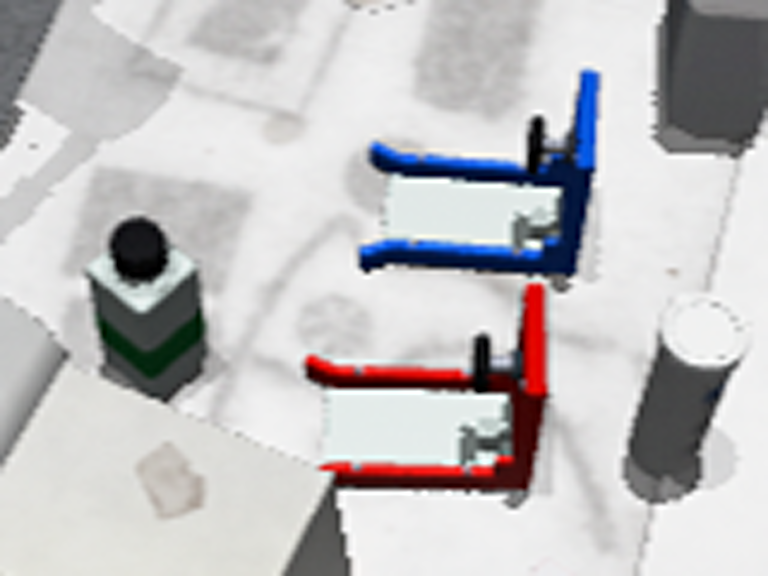

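View pics/hmap.png

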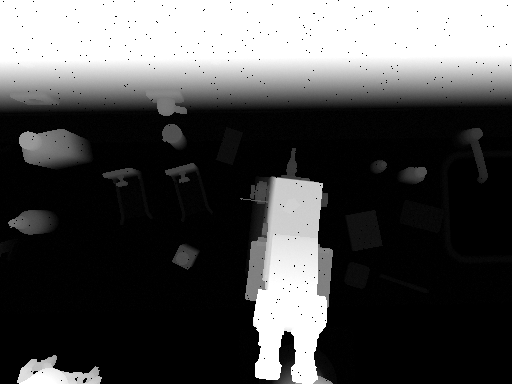

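```bash
python3 - <<'E'
from h import *
from scipy.spatial.transform import Rotation as R
s=snap('top'); P=cloud(s)
print(P[355:384:4,30:100:12].round(2).tolist()[2:6])
print(P[374,300],P[340,270])
print(R.from_quat(telemetry.sense()['ee_rot']).as_matrix().round(3))
s2=snap('scene');Q=cloud(s2)
for u,v in((50,180),(40,110),(140,5),(120,95)): print(u,v,Q[v,u])
# bottle top & yaw : points merged from both cams
A=np.vstack([P.reshape(-1,3),Q.reshape(-1,3)]); A=A[~np.isnan(A).any(1)]
b=A[(abs(A[:,0]-.356)<.05)&(abs(A[:,1]-.293)<.05)&(A[:,2]>.088)&(A[:,2]<.104)]
print(cv2.minAreaRect((b[:,:2]*1000).astype(np.float32)))
b=A[(abs(A[:,0]-.356)<.05)&(abs(A[:,1]-.293)<.05)&(A[:,2]>.02)&(A[:,2]<.104)]
print(cv2.minAreaRect((b[:,:2]*1000).astype(np.float32)))
b=A[(abs(A[:,0]-.356)<.05)&(abs(A[:,1]-.293)<.05)&(A[:,2]>.113)]
print('cap',cv2.minEnclosingCircle((b[:,:2]*1000).astype(np.float32)))
# bays by colour
for name,ch in(('red',2),('blue',0)):
  pts=[];pl=[]
  for S,C in((s,P),(s2,Q)):
    im=S['img'].astype(int); o=[c for c in(0,1,2) if c!=ch]
    m=(im[...,ch]>90)&(im[...,ch]-im[...,o[0]]>50)&(im[...,ch]-im[...,o[1]]>50)
    m&=(C[...,0]>.38)&(C[...,0]<.68)&(C[...,1]>.18)&(C[...,1]<.56)
    x=C[m]; pts.append(x)
    for lo,hi in((.009,.025),(.06,.1),(.098,.115)):
      q=x[(x[:,2]>lo)&(x[:,2]<hi)]
      if len(q)>5: print(name,lo,len(q),cv2.minAreaRect((q[:,:2]*1000).astype(np.float32)),q[:,:2].mean(0).round(4))
E
```

```text
[[[0.17, 0.56, 0.31], [0.17, 0.55, 0.3], [0.15, 0.55, 0.25], [-0.24, 1.02, -0.89], [-0.24, 0.97, -0.89], [-0.25, 0.91, -0.91]], [[0.17, 0.56, 0.33], [0.16, 0.54, 0.31], [-0.26, 1.09, -0.91], [-0.26, 1.03, -0.9], [-0.26, 0.97, -0.9], [-0.26, 0.91, -0.9]], [[0.17, 0.55, 0.33], [0.18, 0.51, 0.38], [0.18, 0.49, 0.37], [-0.28, 1.03, -0.91], [-0.28, 0.97, -0.9], [0.14, 0.46, 0.28]], [[0.16, 0.55, 0.34], [0.18, 0.5, 0.4], [0.18, 0.48, 0.38], [0.16, 0.48, 0.34], [0.15, 0.47, 0.32], [0.14, 0.45, 0.3]]]
[0.19012663 0.03912022 0.44738965] [0.24027474 0.08807217 0.42183546]
[[ 0.278  0.961  0.   ]
 [ 0.961 -0.278  0.   ]
 [ 0.     0.    -1.   ]]
50 180 [ 0.06002154 -0.01836128  0.12692293]
40 110 [-0.95218325  0.73616999 -0.90383597]
140 5 [0.13595577 0.44914533 0.27331927]
120 95 [0.29598361 0.07358994 0.41106153]
((355.6579895019531, 292.6546630859375), (47.966609954833984, 48.54157638549805), 63.21614074707031)
((354.8094177246094, 292.5805358886719), (48.90671157836914, 53.07170104980469), 63.27931594848633)
cap ((355.7216796875, 293.82757568359375), 17.21112823486328)
red 0.009 167 ((512.96
[... 331 characters left out ...]
531), 12.554604530334473) [0.5132 0.2815]
red 0.098 104 ((584.2797241210938, 301.32818603515625), (10.930089950561523, 72.97087097167969), 14.252044677734375) [0.5845 0.2979]
blue 0.009 115 ((505.02044677734375, 449.45416259765625), (109.17704010009766, 84.93897247314453), 10.792523384094238) [0.4995 0.4461]
blue 0.098 99 ((575.6029663085938, 462.115966796875), (9.491826057434082, 70.4173355102539), 10.450204849243164) [0.5759 0.4611]
blue 0.009 158 ((505.27294921875, 447.8768005371094), (111.75004577636719, 91.10237884521484), 11.352919578552246) [0.5037 0.4433]
blue 0.098 75 ((576.9826049804688, 459.2369689941406), (8.975530624389648, 68.14705657958984), 13.015040397644043) [0.5775 0.4581]
```

```bash
python3 -m handwheel '[{"wz":5.3,"gripper":1},{"wz":5.4},{"tx":-6,"ty":18},{"tx":-10,"ty":30},{"tx":-10,"ty":30},{"tx":-10,"ty":30},{"tx":-10,"ty":30},{"tx":-10,"ty":30},{"tx":-7,"ty":20},{"tx":-3,"ty":10}]' 60
python3 - <<'E'
from h import *
st=telemetry.sense();print(st['tool_pos'],st['joint_positions'],st['joint_torque'])
snap('scene','scene1.png');snap('top','top1.png')
E
```

```text
[0.14599456 0.50431024 0.20569927] [ 1.14299189e+00  3.42041462e-01  1.52410202e+00 -3.72869280e-05
  1.27540019e+00 -1.45977916e-01] [-1.58264291e-03 -4.33577621e+01 -2.46265125e+01 -2.90848466e-04
  3.96394580e-04  7.13078791e-06]validation failed for argument at $[0]...
```

View pics/scene1.png

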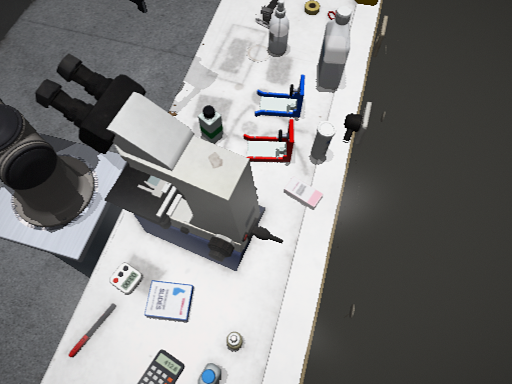

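View pics/top1.png

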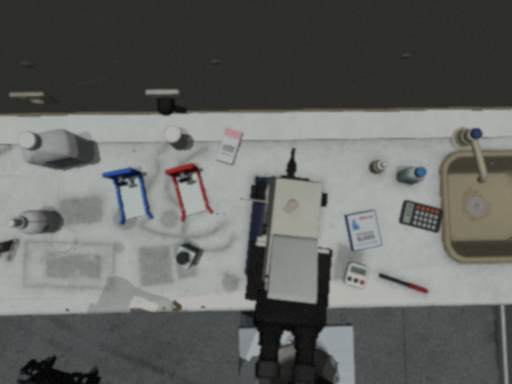

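```bash
python3 -m handwheel '[{"wx":0,"wy":0,"wz":5.3,"tx":0,"ty":0,"tz":0,"gripper":1}]' 60; python3 -m handwheel --help | head -20
```

```text
time_s: 1.28
tool_pos: [0.146, 0.5043, 0.2057]
ee_rot: [0.826, 0.563, 0.0, -0.0]
contact_force: [-0.1, -0.7, -0.7]
gripper_width: 0.0853invalid input: not JSON, or not a number
```

```bash
python3 -m handwheel '[{"wx":0,"wy":0,"wz":5.4,"tx":0,"ty":0,"tz":0,"gripper":1},{"wx":0,"wy":0,"wz":0,"tx":-6,"ty":18,"tz":0,"gripper":1},{"wx":0,"wy":0,"wz":0,"tx":-10,"ty":30,"tz":0,"gripper":1},{"wx":0,"wy":0,"wz":0,"tx":-10,"ty":30,"tz":0,"gripper":1},{"wx":0,"wy":0,"wz":0,"tx":-10,"ty":30,"tz":0,"gripper":1},{"wx":0,"wy":0,"wz":0,"tx":-10,"ty":30,"tz":0,"gripper":1},{"wx":0,"wy":0,"wz":0,"tx":-10,"ty":30,"tz":0,"gripper":1},{"wx":0,"wy":0,"wz":0,"tx":-7,"ty":20,"tz":0,"gripper":1},{"wx":0,"wy":0,"wz":0,"tx":-3,"ty":10,"tz":0,"gripper":1}]'
python3 - <<'E'
from h import *
st=telemetry.sense();print(st['tool_pos'],st['joint_positions'],st['joint_torque'])
snap('scene','scene2.png');snap('top','top2.png')
E
```

```text
time_s: 2.03
tool_pos: [0.2944, 0.3543, 0.2058]
ee_rot: [0.853, 0.523, 0.0, 0.0]
contact_force: [0.5, 0.9, 0.1]
gripper_width: 0.0855
[0.29438376 0.35431369 0.20583168] [ 7.11305368e-01  2.23913321e-01  1.69010382e+00 -5.77058399e-04
  1.22730739e+00 -3.88468244e-01] [ 5.95780257e-01 -3.66815829e+01 -2.39023340e+01 -1.29232169e-01
  1.05355808e-02 -2.35450768e-02]
```

View pics/scene2.png

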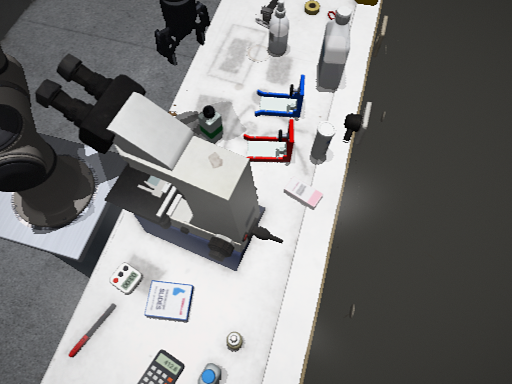

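View pics/top2.png

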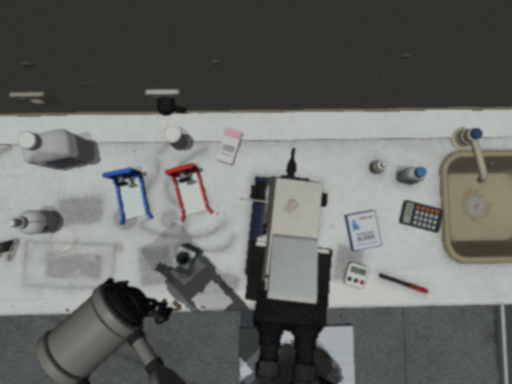

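```bash

python3 - <<'E'
from h import *
st=telemetry.sense();print(st['time_s'],st['tool_pos'],st['joint_vel'].round(3))
s=snap('top','top3.png'); P=cloud(s); s2=snap('scene','scene3.png'); Q=cloud(s2)
st=telemetry.sense();print(st['time_s'],st['tool_pos'])
m=(P[...,2]>.15)&(P[...,0]<.5)&(P[...,1]>.17); x=P[m]
for lo in np.arange(.15,.6,.05):
  for C in(P,Q):
    m=(C[...,2]>lo)&(C[...,2]<lo+.05)&(C[...,0]<.45)&(C[...,0]>0)&(C[...,1]>.17)&(C[...,1]<.6)
    x=C[m]
    if len(x)>5: print(round(lo,2),len(x),x.min(0).round(3),x.max(0).round(3))
E
```

```text
2.1333 [0.29371273 0.35539677 0.20580929] [ 0.049  0.004 -0.006  0.017  0.     0.029]
2.2333 [0.2924178  0.35658159 0.2057545 ]
0.2 14 [0.274 0.308 0.244] [0.324 0.401 0.25 ]
0.25 153 [0.252 0.284 0.25 ] [0.337 0.415 0.3  ]
0.25 335 [0.249 0.284 0.25 ] [0.337 0.417 0.3  ]
0.3 417 [0.249 0.284 0.3  ] [0.336 0.415 0.35 ]
0.3 926 [0.249 0.285 0.3  ] [0.336 0.419 0.35 ]
0.35 277 [0.254 0.292 0.35 ] [0.33  0.367 0.4  ]
0.35 569 [0.257 0.295 0.35 ] [0.331 0.411 0.4  ]
0.4 173 [0.283 0.315 0.4  ] [0.331 0.358 0.44 ]
0.4 241 [0.261 0.315 0.4  ] [0.329 0.355 0.424]
0.5 293 [0.227 0.282 0.514] [0.364 0.419 0.55 ]
0.55 6933 [0.223 0.217 0.55 ] [0.364 0.428 0.6  ]
```

View pics/top3.png

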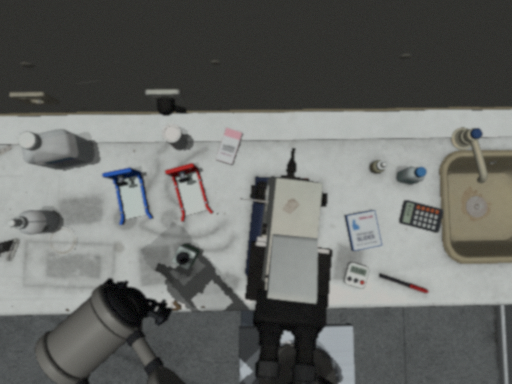

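```bash
python3 -m handwheel '[{"wx":0,"wy":0,"wz":0,"tx":-5,"ty":15,"tz":0,"gripper":1},{"wx":0,"wy":0,"wz":0,"tx":-7,"ty":20,"tz":0,"gripper":1},{"wx":0,"wy":0,"wz":0,"tx":-7,"ty":20,"tz":0,"gripper":1},{"wx":0,"wy":0,"wz":0,"tx":-5,"ty":18,"tz":0,"gripper":1},{"wx":0,"wy":0,"wz":0,"tx":-3.8,"ty":12.1,"tz":0,"gripper":1},{"wx":0,"wy":0,"wz":0,"tx":0,"ty":0,"tz":0,"gripper":1}]'
python3 - <<'E'
from h import *
snap('scene','scene4.png')
st=telemetry.sense();print(st['time_s'],st['tool_pos'],st['joint_positions'].round(3),st['joint_torque'].round(2),st['contact_force'])
E
```

```text
time_s: 2.73
tool_pos: [0.3568, 0.2928, 0.2056]
ee_rot: [0.852, 0.524, 0.0, 0.0]
contact_force: [-0.0, 0.9, -0.1]
gripper_width: 0.0854
2.7833 [0.35594682 0.29341944 0.20559545] [ 5.230e-01  2.250e-01  1.689e+00  1.000e-03  1.228e+00 -5.800e-01] [ -1.07 -36.37 -24.28  -0.16  -0.06  -0.2 ] [ 0.27640111 -0.56143456 -1.056443  ]
```

View pics/scene4.png

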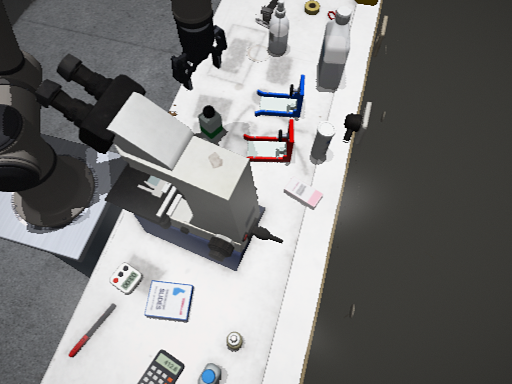

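```bash
python3 -m handwheel '[{"wx":0,"wy":0,"wz":0,"tx":0,"ty":0,"tz":15,"gripper":1},{"wx":0,"wy":0,"wz":0,"tx":0,"ty":0,"tz":20,"gripper":1},{"wx":0,"wy":0,"wz":0,"tx":0,"ty":0,"tz":20,"gripper":1},{"wx":0,"wy":0,"wz":0,"tx":0,"ty":0,"tz":20,"gripper":1},{"wx":0,"wy":0,"wz":0,"tx":0,"ty":0,"tz":15,"gripper":1}]'
python3 - <<'E'
from h import *
snap('scene','scene5.png')
st=telemetry.sense();print(st['time_s'],st['tool_pos'],st['joint_positions'].round(3),st['joint_torque'].round(2),st['contact_force'])
E
```

```text
time_s: 3.2
tool_pos: [0.3544, 0.2939, 0.1143]
ee_rot: [0.851, 0.524, -0.001, -0.0]
contact_force: [-0.9, -0.7, -0.0]
gripper_width: 0.0854
3.25 [0.35312383 0.29307541 0.11205577] [ 5.25e-01  3.32e-01  1.83e+00  1.00e-03  9.85e-01 -5.79e-01] [-3.000e-02 -4.499e+01 -2.459e+01 -1.000e-02 -1.300e-01 -2.000e-02] [-1.50363779 -1.2073736  -2.83636321]
```

View pics/scene5.png

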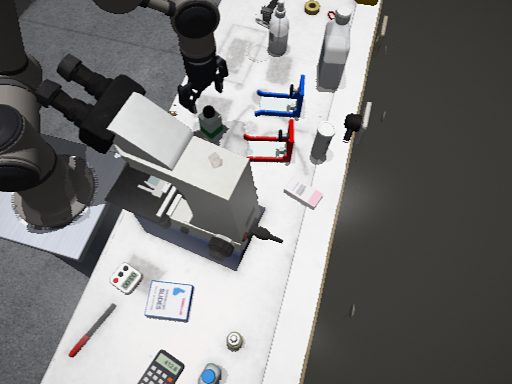

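```bash
python3 -m handwheel '[{"wx":0,"wy":0,"wz":0,"tx":0,"ty":0,"tz":0,"gripper":1},{"wx":0,"wy":0,"wz":0,"tx":0,"ty":0,"tz":0,"gripper":1},{"wx":0,"wy":0,"wz":0,"tx":0,"ty":0,"tz":0,"gripper":1}]'; python3 - <<'E'
from h import *
st=telemetry.sense();print(st['tool_pos'],st['contact_force'])
from scipy.spatial.transform import Rotation as R
print(R.from_quat(st['ee_rot']).as_matrix().round(3))
E
```

```text
time_s: 3.5
tool_pos: [0.3565, 0.2938, 0.1168]
ee_rot: [0.852, 0.524, 0.001, -0.0]
contact_force: [0.2, 0.3, 0.7]
gripper_width: 0.0858
[0.35646379 0.29375205 0.11682347] [0.19251545 0.27985607 0.68651233]
[[ 0.451  0.893  0.002]
 [ 0.893 -0.451  0.001]
 [ 0.002  0.001 -1.   ]]
```

```bash
python3 -m handwheel '[{"wx":0,"wy":0,"wz":0,"tx":0,"ty":0,"tz":12,"gripper":1},{"wx":0,"wy":0,"wz":0,"tx":0,"ty":0,"tz":15,"gripper":1},{"wx":0,"wy":0,"wz":0,"tx":0,"ty":0,"tz":15,"gripper":1},{"wx":0,"wy":0,"wz":0,"tx":0,"ty":0,"tz":12,"gripper":1},{"wx":0,"wy":0,"wz":0,"tx":0,"ty":0,"tz":6,"gripper":1},{"wx":0,"wy":0,"wz":0,"tx":0,"ty":0,"tz":0,"gripper":1},{"wx":0,"wy":0,"wz":0,"tx":0,"ty":0,"tz":0,"gripper":1},{"wx":0,"wy":0,"wz":0,"tx":0,"ty":0,"tz":0,"gripper":1}]'; python3 - <<'E'
from h import *
st=telemetry.sense();print(st['tool_pos'],st['contact_force'],st['joint_torque'].round(2))
s=snap('scene'); a=s['img'][0:200,120:340]; cv2.imwrite('pics/sc6.png',cv2.resize(a,None,fx=3,fy=3,interpolation=cv2.INTER_CUBIC))
E
```

```text
time_s: 4.17
tool_pos: [0.3568, 0.2932, 0.0567]
ee_rot: [0.852, 0.524, 0.001, -0.0]
contact_force: [0.1, -0.1, 0.0]
gripper_width: 0.0854
[0.35684708 0.29324276 0.05668526] [ 0.1370285  -0.14893308  0.03323068] [ 1.000e-02 -3.985e+01 -1.739e+01  0.000e+00  1.000e-02  0.000e+00]
```

View pics/sc6.png

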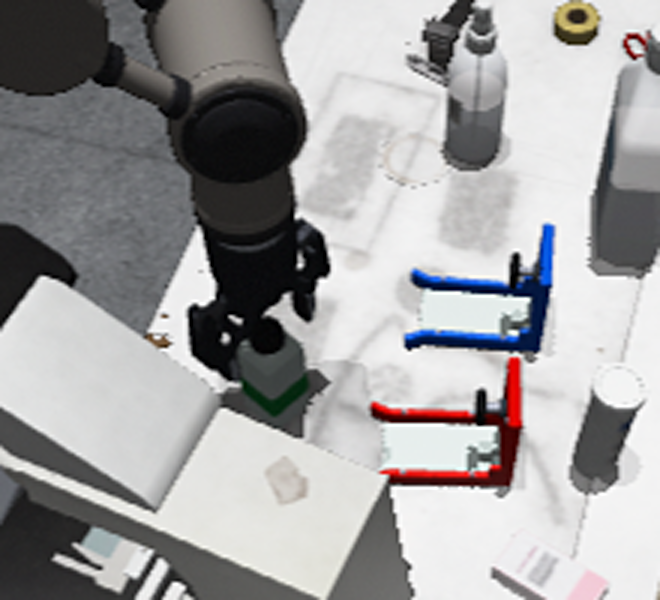

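```bash
python3 -m handwheel '[{"wx":0,"wy":0,"wz":0,"tx":0,"ty":0,"tz":0,"gripper":-1},{"wx":0,"wy":0,"wz":0,"tx":0,"ty":0,"tz":0,"gripper":-1},{"wx":0,"wy":0,"wz":0,"tx":0,"ty":0,"tz":0,"gripper":-1},{"wx":0,"wy":0,"wz":0,"tx":0,"ty":0,"tz":0,"gripper":-1},{"wx":0,"wy":0,"wz":0,"tx":0,"ty":0,"tz":0,"gripper":-1},{"wx":0,"wy":0,"wz":0,"tx":0,"ty":0,"tz":0,"gripper":-1},{"wx":0,"wy":0,"wz":0,"tx":0,"ty":0,"tz":0,"gripper":-1},{"wx":0,"wy":0,"wz":0,"tx":0,"ty":0,"tz":0,"gripper":-1},{"wx":0,"wy":0,"wz":0,"tx":0,"ty":0,"tz":0,"gripper":-1},{"wx":0,"wy":0,"wz":0,"tx":0,"ty":0,"tz":0,"gripper":-1}]' 60
```

```text
time_s: 5.05
tool_pos: [0.3567, 0.2931, 0.0564]
ee_rot: [0.852, 0.524, 0.001, -0.0]
contact_force: [-0.3, 0.1, 4.5]
gripper_width: 0.0462
```

```bash
python3 -m handwheel '[{"wx":0,"wy":0,"wz":0,"tx":0,"ty":0,"tz":-3,"gripper":-1},{"wx":0,"wy":0,"wz":0,"tx":0,"ty":0,"tz":-6,"gripper":-1},{"wx":0,"wy":0,"wz":0,"tx":0,"ty":0,"tz":-7,"gripper":-1},{"wx":0,"wy":0,"wz":0,"tx":0,"ty":0,"tz":-6,"gripper":-1},{"wx":0,"wy":0,"wz":0,"tx":0,"ty":0,"tz":-3,"gripper":-1},{"wx":0,"wy":0,"wz":0,"tx":0,"ty":0,"tz":0,"gripper":-1},{"wx":0,"wy":0,"wz":0,"tx":0,"ty":0,"tz":0,"gripper":-1},{"wx":0,"wy":0,"wz":0,"tx":0,"ty":0,"tz":0,"gripper":-1},{"wx":0,"wy":0,"wz":0,"tx":0,"ty":0,"tz":0,"gripper":-1}]'
python3 -m handwheel '[{"wx":0,"wy":0,"wz":0,"tx":0,"ty":0,"tz":0,"gripper":-1},{"wx":0,"wy":0,"wz":0,"tx":0,"ty":0,"tz":0,"gripper":-1},{"wx":0,"wy":0,"wz":0,"tx":0,"ty":0,"tz":0,"gripper":-1},{"wx":0,"wy":0,"wz":0,"tx":0,"ty":0,"tz":0,"gripper":-1}]'
python3 -m handwheel '[{"wx":0,"wy":0,"wz":0,"tx":0,"ty":0,"tz":0,"gripper":-1},{"wx":0,"wy":0,"wz":0,"tx":0,"ty":0,"tz":0,"gripper":-1},{"wx":0,"wy":0,"wz":0,"tx":0,"ty":0,"tz":0,"gripper":-1},{"wx":0,"wy":0,"wz":0,"tx":0,"ty":0,"tz":0,"gripper":-1}]'
python3 -m handwheel '[{"wx":0,"wy":0,"wz":0,"tx":0,"ty":0,"tz":0,"gripper":-1},{"wx":0,"wy":0,"wz":0,"tx":0,"ty":0,"tz":0,"gripper":-1},{"wx":0,"wy":0,"wz":0,"tx":0,"ty":0,"tz":0,"gripper":-1}]'
python3 - <<'E'
from h import *
for i in range(4):
  s=snap('scene'); st=telemetry.sense(); print(st['contact_force'],st['tool_pos'],st['torque'])
a=s['img'][0:200,120:340]; cv2.imwrite('pics/sc7.png',cv2.resize(a,None,fx=3,fy=3,interpolation=cv2.INTER_CUBIC))
E
```

```text
time_s: 5.8
tool_pos: [0.356, 0.2926, 0.0804]
ee_rot: [0.852, 0.524, -0.0, -0.0]
contact_force: [0.3, 0.4, -1.8]
gripper_width: 0.0465
time_s: 6.13
tool_pos: [0.3562, 0.2928, 0.0806]
ee_rot: [0.852, 0.524, -0.0, -0.0]
contact_force: [-0.4, 0.1, -1.7]
gripper_width: 0.0462
time_s: 6.47
tool_pos: [0.3562, 0.2928, 0.0807]
ee_rot: [0.852, 0.524, 0.0, -0.0]
contact_force: [0.0, 1.3, -1.5]
gripper_width: 0.0463
time_s: 6.72
tool_pos: [0.3562, 0.2928, 0.0807]
ee_rot: [0.852, 0.524, 0.0, -0.0]
contact_force: [0.0, 0.5, -1.5]
gripper_width: 0.0462
[ 0.61144347 -0.38104829 -1.63606045] [0.35623027 0.29279882 0.08071959] [ 0.02271647 -0.01844745 -0.03171619]
[ 0.24644538 -0.55471524 -0.91044583] [0.35621883 0.29276237 0.08069533] [-0.01385527  0.03654663  0.02408786]
[ 0.40601037 -0.04922424 -1.38094088] [0.35621123 0.29278686 0.08071365] [-0.0262869  -0.03593077 -0.03354195]
[ 0.12196284 -0.63716881 -1.25542827] [0.35624358 0.29280412 0.08071376] [-0.05650397 -0.01934954 -0.0006739 ]
```

View pics/sc7.png

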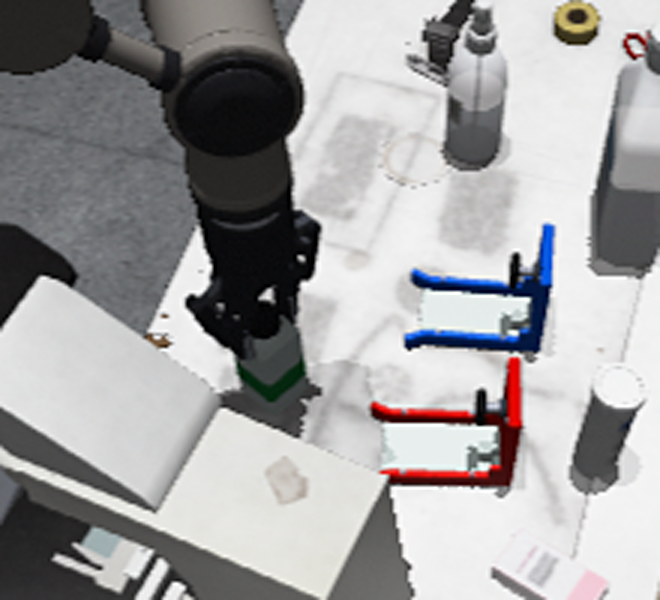

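```bash
python3 - <<'E'
from h import *
def fit(th,o,x):
    c,s=np.cos(th),np.sin(th); d=x[:,:2]-o; return np.c_[c*d[:,0]+s*d[:,1],-s*d[:,0]+c*d[:,1],x[:,2]]
allp=[]
for n in('top','scene','top','scene'):
    S=snap(n);C=cloud(S); im=S['img'].astype(int)
    m=(im[...,0]>80)&(im[...,0]-im[...,1]>35)&(im[...,0]-im[...,2]>50)
    m&=(C[...,0]>.38)&(C[...,0]<.68)&(C[...,1]>.37)&(C[...,1]<.56)
    x=C[m]; th,o=np.radians(11.3),np.array([.52,.4495])
    for it in range(4):
        b=fit(th,o,x); r=b[(b[:,2]>.008)&(b[:,2]<.022)&(b[:,0]>-.05)&(b[:,0]<.045)]
        L=r[(r[:,1]>.02)&(r[:,1]<.045)];Rr=r[(r[:,1]<-.02)&(r[:,1]>-.045)]
        # joint fit: y = +-g + a + k x
        A=np.r_[np.c_[np.ones(len(L)),L[:,0],np.ones(len(L))],np.c_[np.ones(len(Rr)),Rr[:,0],-np.ones(len(Rr))]]
        y=np.r_[L[:,1],Rr[:,1]]; w=np.r_[np.full(len(L),1/len(L)),np.full(len(Rr),1/len(Rr))]**.5
        k=np.linalg.lstsq(A*w[:,None],y*w,rcond=None)[0]
        o=o+k[0]*np.array([-np.sin(th),np.cos(th)]); th+=np.arctan(k[1])
    b=fit(th,o,x); u=b[(b[:,2]>.085)&(abs(b[:,0]-.057)<.02)]
    A=np.polyfit(u[:,1],u[:,0],1)
    dx=np.median(u[:,0])
    # mouth end and front of upright
    print(n,len(L),len(Rr),'yaw',np.degrees(th).round(2),'half',k[2].round(4),'o',o.round(4),'upr x',np.percentile(u[:,0],[2,50,98]).round(4),'y',np.percentile(u[:,1],[2,98]).round(4),'slope',A[0].round(3),'railx',np.percentile(b[(b[:,2]>.008)&(b[:,2]<.022)][:,0],[1,99]).round(4))
E
```

```text
top 74 86 yaw 10.81 half 0.034 o [0.5197 0.4508] upr x [0.0519 0.0567 0.0631] y [-0.0356  0.0341] slope 0.005 railx [-0.07    0.0391]
scene 67 80 yaw 10.9 half 0.034 o [0.5199 0.4498] upr x [0.0532 0.0582 0.0632] y [-0.0353  0.0338] slope -0.016 railx [-0.0705  0.0411]
top 73 86 yaw 10.58 half 0.0341 o [0.5198 0.4507] upr x [0.0518 0.057  0.0632] y [-0.0357  0.0342] slope 0.003 railx [-0.0699  0.0396]
scene 66 80 yaw 10.72 half 0.0339 o [0.52   0.4497] upr x [0.053  0.0581 0.0633] y [-0.0351  0.036 ] slope -0.017 railx [-0.0705  0.0423]
```

```bash
python3 -m handwheel '[{"wx":0,"wy":0,"wz":-3.5,"tx":0,"ty":0,"tz":0,"gripper":-1},{"wx":0,"wy":0,"wz":-5.5,"tx":0,"ty":0,"tz":0,"gripper":-1},{"wx":0,"wy":0,"wz":-6.5,"tx":0,"ty":0,"tz":0,"gripper":-1},{"wx":0,"wy":0,"wz":-6.5,"tx":0,"ty":0,"tz":0,"gripper":-1},{"wx":0,"wy":0,"wz":-6.5,"tx":0,"ty":0,"tz":0,"gripper":-1},{"wx":0,"wy":0,"wz":-5.5,"tx":0,"ty":0,"tz":0,"gripper":-1},{"wx":0,"wy":0,"wz":-3.65,"tx":0,"ty":0,"tz":0,"gripper":-1},{"wx":0,"wy":0,"wz":0,"tx":0,"ty":0,"tz":0,"gripper":-1}]'
python3 -m handwheel '[{"wx":0,"wy":0,"wz":0,"tx":8,"ty":5,"tz":0,"gripper":-1},{"wx":0,"wy":0,"wz":0,"tx":14,"ty":9,"tz":0,"gripper":-1},{"wx":0,"wy":0,"wz":0,"tx":20,"ty":13,"tz":0,"gripper":-1},{"wx":0,"wy":0,"wz":0,"tx":20,"ty":13,"tz":0,"gripper":-1},{"wx":0,"wy":0,"wz":0,"tx":20,"ty":13,"tz":0,"gripper":-1},{"wx":0,"wy":0,"wz":0,"tx":20,"ty":13,"tz":0,"gripper":-1},{"wx":0,"wy":0,"wz":0,"tx":14,"ty":9,"tz":0,"gripper":-1},{"wx":0,"wy":0,"wz":0,"tx":8.2,"ty":5.1,"tz":0,"gripper":-1},{"wx":0,"wy":0,"wz":0,"tx":0,"ty":0,"tz":0,"gripper":-1},{"wx":0,"wy":0,"wz":0,"tx":0,"ty":0,"tz":0,"gripper":-1}]'
python3 - <<'E'
from h import *
from scipy.spatial.transform import Rotation as R
s=snap('top','top8.png');P=cloud(s);s2=snap('scene','scene8.png');Q=cloud(s2)
st=telemetry.sense();print(st['time_s'],st['tool_pos'],st['contact_force']);M=R.from_quat(st['ee_rot']).as_matrix();print(M.round(4),np.degrees(np.arctan2(M[1,0],M[0,0])))
E
```

```text
time_s: 7.78
tool_pos: [0.3562, 0.2928, 0.0807]
ee_rot: [0.637, 0.771, 0.0, 0.0]
contact_force: [0.4, 0.4, -1.0]
gripper_width: 0.0464
time_s: 8.62
tool_pos: [0.4113, 0.4301, 0.0802]
ee_rot: [0.638, 0.77, -0.0, -0.0]
contact_force: [-0.2, 0.0, -1.2]
gripper_width: 0.0458
8.7167 [0.41117837 0.42929432 0.0804681 ] [ 0.4476985  -0.28792214 -0.90036221]
[[-1.866e-01  9.824e-01 -7.000e-04]
 [ 9.824e-01  1.866e-01 -6.000e-04]
 [-5.000e-04 -8.000e-04 -1.000e+00]] 100.75358658907051
```

View pics/scene8.png

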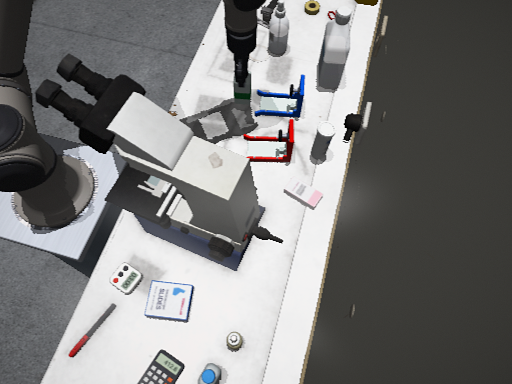

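```bash
python3 - <<'E'
from h import *
s=snap('scene');Q=cloud(s);P=Q.reshape(-1,3)
th=np.radians(10.75);o=np.array([.5198,.4502]);c,sn=np.cos(th),np.sin(th)
d=P[:,:2]-o;b=np.c_[c*d[:,0]+sn*d[:,1],-sn*d[:,0]+c*d[:,1],P[:,2]]
q=b[(b[:,0]>-.15)&(b[:,0]<-.075)&(abs(b[:,1])<.05)&(b[:,2]>.03)&(b[:,2]<.07)]
print(len(q),q.min(0).round(4),q.max(0).round(4)); f=q[(q[:,0]>-.125)&(q[:,0]<-.095)]
print(np.polyfit(f[:,0],f[:,1],1), np.median(f[:,1]), np.percentile(f[:,1],[10,90]))
# foot height
q=b[(b[:,0]>-.125)&(b[:,0]<-.095)&(b[:,1]<-.018)&(b[:,1]>-.03)&(b[:,2]>.01)]
print(np.percentile(q[:,2],[0,1,5]))
a=s['img'][0:150,180:340]; cv2.imwrite('pics/sc9.png',cv2.resize(a,None,fx=4,fy=4,interpolation=cv2.INTER_CUBIC))
E
```

```text
150 [-0.1369 -0.029   0.0301] [-0.0889  0.006   0.0699]
[-0.00376475 -0.02432424] -0.02373952020846245 [-0.02609523 -0.02219984]
[0.02543182 0.02869758 0.0334352 ]
```

View pics/sc9.png

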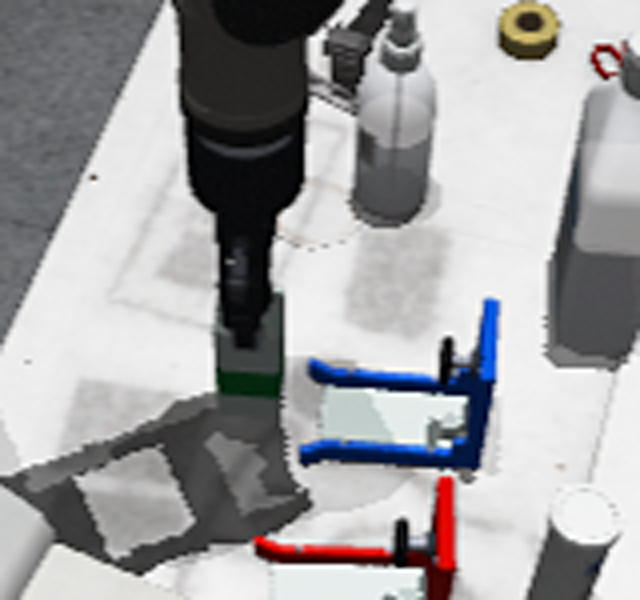

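```bash
python3 -m handwheel '[{"wx":0,"wy":0,"wz":0,"tx":0,"ty":6,"tz":0,"gripper":-1},{"wx":0,"wy":0,"wz":0,"tx":0,"ty":12,"tz":0,"gripper":-1},{"wx":0,"wy":0,"wz":0,"tx":0,"ty":17,"tz":0,"gripper":-1},{"wx":0,"wy":0,"wz":0,"tx":0,"ty":18,"tz":0,"gripper":-1},{"wx":0,"wy":0,"wz":0,"tx":0,"ty":17,"tz":0,"gripper":-1},{"wx":0,"wy":0,"wz":0,"tx":0,"ty":12,"tz":0,"gripper":-1},{"wx":0,"wy":0,"wz":0,"tx":0,"ty":6,"tz":0,"gripper":-1},{"wx":0,"wy":0,"wz":0,"tx":0,"ty":2,"tz":0,"gripper":-1},{"wx":0,"wy":0,"wz":0,"tx":0,"ty":0,"tz":0,"gripper":-1},{"wx":0,"wy":0,"wz":0,"tx":0,"ty":0,"tz":0,"gripper":-1}]'
python3 - <<'E'
from h import *
s=snap('scene');s=snap('scene');Q=cloud(s);P=Q.reshape(-1,3)
st=telemetry.sense();t=st['tool_pos'];print(t,st['contact_force'])
th=np.radians(10.75);o=np.array([.5198,.4502]);c,sn=np.cos(th),np.sin(th)
d=t[:2]-o;print('tcp bay',c*d[0]+sn*d[1],-sn*d[0]+c*d[1])
d=P[:,:2]-o;b=np.c_[c*d[:,0]+sn*d[:,1],-sn*d[:,0]+c*d[:,1],P[:,2]]
q=b[(b[:,0]>-.06)&(b[:,0]<.02)&(b[:,1]<-.018)&(b[:,1]>-.028)&(b[:,2]>.04)&(b[:,2]<.072)]
print(len(q),q.min(0).round(4),q.max(0).round(4),np.median(q[:,1]))
q=b[(b[:,0]>.01)&(b[:,0]<.045)&(abs(b[:,1])<.013)&(b[:,2]>.064)&(b[:,2]<.088)]
print('bumper',len(q),np.percentile(q[:,0],[0,5,20,50]))
a=s['img'][0:150,180:340]; cv2.imwrite('pics/sc10.png',cv2.resize(a,None,fx=4,fy=4,interpolation=cv2.INTER_CUBIC))
E
```

```text
time_s: 9.6
tool_pos: [0.4994, 0.4464, 0.0807]
ee_rot: [0.637, 0.771, -0.0, -0.0]
contact_force: [-0.7, -0.5, -1.5]
gripper_width: 0.0464
[0.49926304 0.44664386 0.08081287] [-0.14083502 -0.43511043 -0.91991998]
tcp bay -0.020839848118071463 0.0003369069299475353
109 [-0.046  -0.0276  0.0401] [ 0.0005 -0.0197  0.0717] -0.023468699339255085
bumper 33 [0.02434839 0.02445802 0.02666431 0.03151352]
```

View pics/sc10.png

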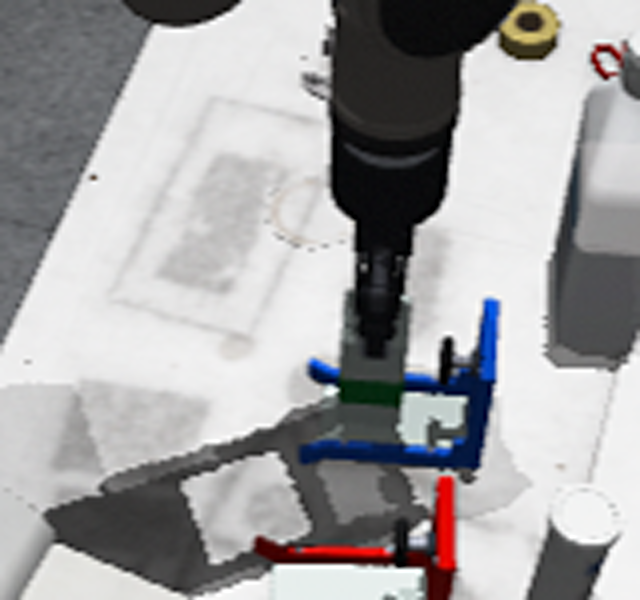

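```bash
python3 -m handwheel '[{"wx":0,"wy":0,"wz":0,"tx":0,"ty":0,"tz":3,"gripper":-1},{"wx":0,"wy":0,"wz":0,"tx":0,"ty":0,"tz":5,"gripper":-1},{"wx":0,"wy":0,"wz":0,"tx":0,"ty":0,"tz":5,"gripper":-1},{"wx":0,"wy":0,"wz":0,"tx":0,"ty":0,"tz":3.5,"gripper":-1},{"wx":0,"wy":0,"wz":0,"tx":0,"ty":0,"tz":2,"gripper":-1},{"wx":0,"wy":0,"wz":0,"tx":0,"ty":0,"tz":0,"gripper":-1},{"wx":0,"wy":0,"wz":0,"tx":0,"ty":0,"tz":0,"gripper":-1},{"wx":0,"wy":0,"wz":0,"tx":0,"ty":0,"tz":0,"gripper":-1}]'
python3 -m handwheel '[{"wx":0,"wy":0,"wz":0,"tx":0,"ty":3,"tz":0,"gripper":-1},{"wx":0,"wy":0,"wz":0,"tx":0,"ty":5,"tz":0,"gripper":-1},{"wx":0,"wy":0,"wz":0,"tx":0,"ty":5,"tz":0,"gripper":-1},{"wx":0,"wy":0,"wz":0,"tx":0,"ty":3,"tz":0,"gripper":-1},{"wx":0,"wy":0,"wz":0,"tx":0,"ty":2,"tz":0,"gripper":-1},{"wx":0,"wy":0,"wz":0,"tx":0,"ty":0,"tz":0,"gripper":-1},{"wx":0,"wy":0,"wz":0,"tx":0,"ty":0,"tz":0,"gripper":-1},{"wx":0,"wy":0,"wz":0,"tx":0,"ty":0,"tz":0,"gripper":-1}]'
python3 - <<'E'
from h import *
F=[]
for i in range(5):
  snap('scene'); st=telemetry.sense();F.append(st['contact_force'])
print(np.mean(F,0),st['tool_pos'])
E
```

```text
time_s: 10.37
tool_pos: [0.5001, 0.4468, 0.0624]
ee_rot: [0.637, 0.771, 0.0, 0.0]
contact_force: [-0.1, 0.4, -1.5]
gripper_width: 0.0459
time_s: 11.03
tool_pos: [0.5175, 0.45, 0.0621]
ee_rot: [0.637, 0.771, -0.0, -0.0]
contact_force: [-0.7, -0.4, -2.0]
gripper_width: 0.0463
[ 0.01250238  0.22170733 -1.31498928] [0.51759083 0.45007007 0.06228212]
```

```bash
python3 -m handwheel '[{"wx":0,"wy":0,"wz":0,"tx":0,"ty":2,"tz":1,"gripper":-1},{"wx":0,"wy":0,"wz":0,"tx":0,"ty":1,"tz":0,"gripper":-1},{"wx":0,"wy":0,"wz":0,"tx":0,"ty":0,"tz":0,"gripper":-1},{"wx":0,"wy":0,"wz":0,"tx":0,"ty":0,"tz":0,"gripper":-1}]'
python3 -m handwheel '[{"wx":0,"wy":0,"wz":0,"tx":0,"ty":1,"tz":0,"gripper":-1},{"wx":0,"wy":0,"wz":0,"tx":0,"ty":0,"tz":0,"gripper":-1},{"wx":0,"wy":0,"wz":0,"tx":0,"ty":0,"tz":0,"gripper":-1}]'
python3 -m handwheel '[{"wx":0,"wy":0,"wz":0,"tx":0,"ty":1,"tz":0,"gripper":-1},{"wx":0,"wy":0,"wz":0,"tx":0,"ty":0,"tz":0,"gripper":-1},{"wx":0,"wy":0,"wz":0,"tx":0,"ty":0,"tz":0,"gripper":-1}]'
```

```text
time_s: 11.62
tool_pos: [0.5208, 0.4506, 0.0612]
ee_rot: [0.637, 0.771, 0.0, -0.0]
contact_force: [-0.4, -0.1, -0.8]
gripper_width: 0.0461
time_s: 11.87
tool_pos: [0.5217, 0.4508, 0.0612]
ee_rot: [0.637, 0.771, 0.0, -0.0]
contact_force: [-0.7, -0.4, -2.1]
gripper_width: 0.0464
time_s: 12.12
tool_pos: [0.5226, 0.451, 0.0612]
ee_rot: [0.637, 0.771, 0.0, -0.0]
contact_force: [-0.8, -0.6, -2.0]
gripper_width: 0.0465
```

```bash
python3 -m handwheel '[{"wx":0,"wy":0,"wz":0,"tx":0,"ty":1,"tz":0,"gripper":-1},{"wx":0,"wy":0,"wz":0,"tx":0,"ty":0,"tz":0,"gripper":-1},{"wx":0,"wy":0,"wz":0,"tx":0,"ty":0,"tz":0,"gripper":-1}]'
python3 - <<'E'
from h import *
F=[]
for i in range(4):
  snap('scene'); st=telemetry.sense();F.append(st['contact_force'])
print(np.mean(F,0),st['tool_pos'])
E
python3 -m handwheel '[{"wx":0,"wy":0,"wz":0,"tx":0,"ty":1,"tz":0,"gripper":-1},{"wx":0,"wy":0,"wz":0,"tx":0,"ty":0,"tz":0,"gripper":-1},{"wx":0,"wy":0,"wz":0,"tx":0,"ty":0,"tz":0,"gripper":-1}]'
python3 - <<'E'
from h import *
F=[]
for i in range(4):
  snap('scene'); st=telemetry.sense();F.append(st['contact_force'])
print(np.mean(F,0),st['tool_pos'])
E
```

```text
time_s: 12.37
tool_pos: [0.5233, 0.4512, 0.0612]
ee_rot: [0.637, 0.771, -0.0, -0.0]
contact_force: [-1.8, -0.1, -0.9]
gripper_width: 0.0465
[-1.58006501 -0.17336606 -0.48741341] [0.52338918 0.45114359 0.06119682]
time_s: 12.82
tool_pos: [0.5242, 0.4513, 0.0612]
ee_rot: [0.637, 0.771, -0.0, -0.0]
contact_force: [-4.5, -0.8, -0.1]
gripper_width: 0.0463
[-3.98068885 -0.8844698   0.66655634] [0.52435422 0.45132723 0.0612057 ]
```

```bash
python3 -m handwheel '[{"wx":0,"wy":0,"wz":0,"tx":0,"ty":1,"tz":0,"gripper":-1},{"wx":0,"wy":0,"wz":0,"tx":0,"ty":0,"tz":0,"gripper":-1},{"wx":0,"wy":0,"wz":0,"tx":0,"ty":0,"tz":0,"gripper":-1}]'
python3 - <<'E'
from h import *
F=[]
for i in range(4):
  snap('scene'); st=telemetry.sense();F.append(st['contact_force'])
print(np.mean(F,0),st['tool_pos'])
E
```

```text
time_s: 13.27
tool_pos: [0.525, 0.4515, 0.0612]
ee_rot: [0.637, 0.771, -0.001, -0.0]
contact_force: [-5.2, -1.2, 1.8]
gripper_width: 0.0461
[-5.76924536 -1.59130266  1.549977  ] [0.52502082 0.45144988 0.06120174]
```

```bash
python3 -m handwheel '[{"wx":0,"wy":0,"wz":0,"tx":0,"ty":0.8,"tz":0,"gripper":-1},{"wx":0,"wy":0,"wz":0,"tx":0,"ty":0.6,"tz":0,"gripper":-1},{"wx":0,"wy":0,"wz":0,"tx":0,"ty":0,"tz":0,"gripper":-1},{"wx":0,"wy":0,"wz":0,"tx":0,"ty":0,"tz":0,"gripper":-1},{"wx":0,"wy":0,"wz":0,"tx":0,"ty":0,"tz":0,"gripper":-1}]'
python3 - <<'E'
from h import *
F=[]
for i in range(10):
  s=snap('scene'); st=telemetry.sense();F.append(st['contact_force'])
print(np.mean(F,0),np.array(F)[:,0].round(1),st['tool_pos'],st['gripper_width'])
a=s['img'][0:150,180:340]; cv2.imwrite('pics/sc11.png',cv2.resize(a,None,fx=4,fy=4,interpolation=cv2.INTER_CUBIC))
E
```

```text
time_s: 13.88
tool_pos: [0.5258, 0.4516, 0.0612]
ee_rot: [0.637, 0.771, -0.001, -0.001]
contact_force: [-8.0, -0.3, 1.4]
gripper_width: 0.0463
[-7.57079871 -2.07545647  2.25553317] [-8.6 -6.7 -7.5 -8.3 -7.7 -7.2 -6.7 -7.1 -7.9 -7.9] [0.52579597 0.45162406 0.06119474] 0.046070972190086656
```

View pics/sc11.png

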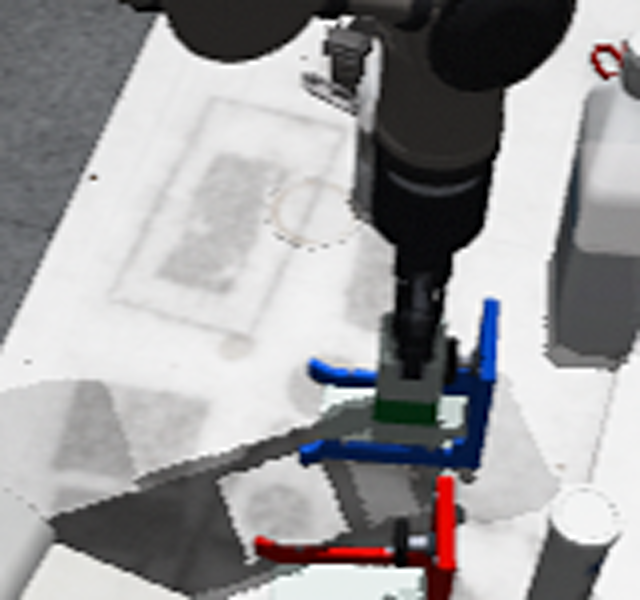

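```bash
python3 -m handwheel '[{"wx":0,"wy":0,"wz":0,"tx":0,"ty":0.8,"tz":0,"gripper":-1},{"wx":0,"wy":0,"wz":0,"tx":0,"ty":0,"tz":0,"gripper":-1},{"wx":0,"wy":0,"wz":0,"tx":0,"ty":0,"tz":0,"gripper":-1},{"wx":0,"wy":0,"wz":0,"tx":0,"ty":0,"tz":0,"gripper":-1},{"wx":0,"wy":0,"wz":0,"tx":0,"ty":0,"tz":0,"gripper":-1},{"wx":0,"wy":0,"wz":0,"tx":0,"ty":0,"tz":0,"gripper":-1}]'
python3 - <<'E'
from h import *
F=[]
for i in range(8):
  s=snap('scene'); st=telemetry.sense();F.append(st['contact_force'])
print(np.mean(F,0),st['tool_pos'],st['gripper_width'])
E
```

```text
time_s: 14.88
tool_pos: [0.5262, 0.4517, 0.0612]
ee_rot: [0.637, 0.771, -0.001, -0.001]
contact_force: [-9.0, -2.6, 3.2]
gripper_width: 0.0467
[-8.59096743 -2.27558892  3.36276681] [0.52626955 0.45168024 0.06118415] 0.046190436730176566
```

```bash
python3 -m handwheel '[{"wx":0,"wy":0,"wz":0,"tx":0,"ty":-1,"tz":0,"gripper":-1},{"wx":0,"wy":0,"wz":0,"tx":0,"ty":-1.5,"tz":0,"gripper":-1},{"wx":0,"wy":0,"wz":0,"tx":0,"ty":-1.5,"tz":0,"gripper":-1},{"wx":0,"wy":0,"wz":0,"tx":0,"ty":-1.2,"tz":0,"gripper":-1},{"wx":0,"wy":0,"wz":0,"tx":0,"ty":-0.5,"tz":0,"gripper":-1},{"wx":0,"wy":0,"wz":0,"tx":0,"ty":0,"tz":0,"gripper":-1},{"wx":0,"wy":0,"wz":0,"tx":0,"ty":0,"tz":0,"gripper":-1},{"wx":0,"wy":0,"wz":0,"tx":0,"ty":0,"tz":0,"gripper":-1}]'
python3 - <<'E'
from h import *
F=[]
for i in range(6):
  s=snap('scene'); st=telemetry.sense();F.append(st['contact_force'])
print(np.mean(F,0),st['tool_pos'],st['gripper_width'])
Q=cloud(s);P=Q.reshape(-1,3)
th=np.radians(10.75);o=np.array([.5198,.4502]);c,sn=np.cos(th),np.sin(th)
d=P[:,:2]-o;b=np.c_[c*d[:,0]+sn*d[:,1],-sn*d[:,0]+c*d[:,1],P[:,2]]
q=b[(b[:,0]>-.06)&(b[:,0]<.04)&(b[:,1]<-.016)&(b[:,1]>-.028)&(b[:,2]>.03)&(b[:,2]<.06)]
print(len(q),np.percentile(q[:,0],[1,99]),np.median(q[:,1]))
f=q[(q[:,0]<.02)];print('tilt dy/dz,yaw',np.linalg.lstsq(np.c_[f[:,0],f[:,2],np.ones(len(f))],f[:,1],rcond=None)[0])
E
```

```text
time_s: 15.95
tool_pos: [0.5226, 0.4509, 0.0613]
ee_rot: [0.637, 0.77, 0.0, 0.0]
contact_force: [-0.1, -0.1, -1.8]
gripper_width: 0.0462
[-0.05870953  0.57263707 -1.78724593] [0.5223377  0.45087724 0.06128006] 0.04585903570326657
105 [-0.02208949  0.02325562] -0.02356808817317221
tilt dy/dz,yaw [-0.01251464  0.01398536 -0.02427312]
```

```bash
python3 -m handwheel '[{"wx":0,"wy":0,"wz":0,"tx":0,"ty":0,"tz":0.4,"gripper":-1},{"wx":0,"wy":0,"wz":0,"tx":0,"ty":0,"tz":0,"gripper":-1},{"wx":0,"wy":0,"wz":0,"tx":0,"ty":0,"tz":0,"gripper":-1}]' | grep -E "pos|force"
python3 -m handwheel '[{"wx":0,"wy":0,"wz":0,"tx":0,"ty":0,"tz":0.4,"gripper":-1},{"wx":0,"wy":0,"wz":0,"tx":0,"ty":0,"tz":0,"gripper":-1},{"wx":0,"wy":0,"wz":0,"tx":0,"ty":0,"tz":0,"gripper":-1}]'| grep -E "pos|force"
```

```text
tool_pos: [0.5221, 0.4509, 0.0608]
contact_force: [-0.5, 1.2, -2.1]
tool_pos: [0.5222, 0.4509, 0.0605]
contact_force: [0.2, -0.8, 0.2]
```

```bash
python3 -m handwheel '[{"wx":0,"wy":0,"wz":0,"tx":0,"ty":0,"tz":0.2,"gripper":-1},{"wx":0,"wy":0,"wz":0,"tx":0,"ty":0,"tz":0,"gripper":-1},{"wx":0,"wy":0,"wz":0,"tx":0,"ty":0,"tz":0,"gripper":-1}]' 20
python3 -m handwheel '[{"wx":0,"wy":0,"wz":0,"tx":0,"ty":0,"tz":0,"gripper":0.3},{"wx":0,"wy":0,"wz":0,"tx":0,"ty":0,"tz":0,"gripper":0.5},{"wx":0,"wy":0,"wz":0,"tx":0,"ty":0,"tz":0,"gripper":0.7},{"wx":0,"wy":0,"wz":0,"tx":0,"ty":0,"tz":0,"gripper":0.9},{"wx":0,"wy":0,"wz":0,"tx":0,"ty":0,"tz":0,"gripper":1},{"wx":0,"wy":0,"wz":0,"tx":0,"ty":0,"tz":0,"gripper":1},{"wx":0,"wy":0,"wz":0,"tx":0,"ty":0,"tz":0,"gripper":1},{"wx":0,"wy":0,"wz":0,"tx":0,"ty":0,"tz":0,"gripper":1}]'
python3 - <<'E'
from h import *
s=snap('scene'); a=s['img'][0:150,180:340]; cv2.imwrite('pics/sc12.png',cv2.resize(a,None,fx=4,fy=4,interpolation=cv2.INTER_CUBIC))
E
```

```text
time_s: 17.0
tool_pos: [0.5222, 0.451, 0.0605]
ee_rot: [0.637, 0.771, 0.0, 0.0]
contact_force: [-0.8, 0.2, 1.5]
gripper_width: 0.0463
time_s: 17.67
tool_pos: [0.5221, 0.4509, 0.0602]
ee_rot: [0.637, 0.771, 0.0, -0.0]
contact_force: [0.7, -0.3, -0.4]
gripper_width: 0.0857
```

View pics/sc12.png

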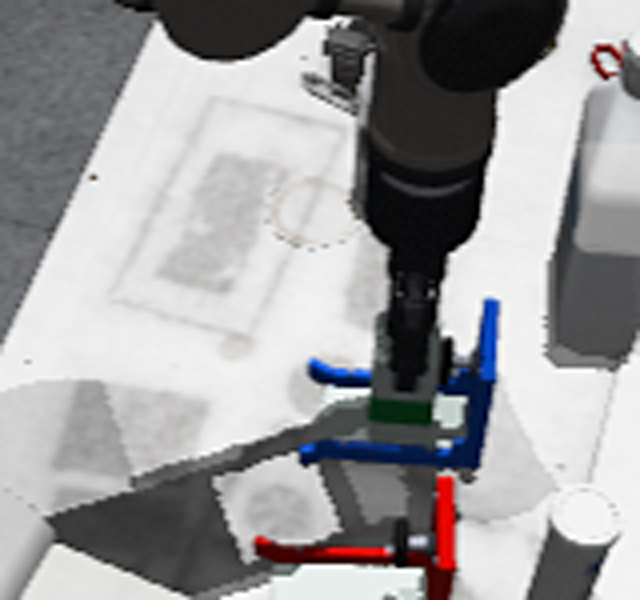

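Released and still upright. Retreating straight up, then away from the bays.

```bash
python3 -m handwheel '[{"wx":0,"wy":0,"wz":0,"tx":0,"ty":0,"tz":-5,"gripper":1},{"wx":0,"wy":0,"wz":0,"tx":0,"ty":0,"tz":-10,"gripper":1},{"wx":0,"wy":0,"wz":0,"tx":0,"ty":0,"tz":-15,"gripper":1},{"wx":0,"wy":0,"wz":0,"tx":0,"ty":0,"tz":-20,"gripper":1},{"wx":0,"wy":0,"wz":0,"tx":0,"ty":0,"tz":-25,"gripper":1},{"wx":0,"wy":0,"wz":0,"tx":0,"ty":0,"tz":-25,"gripper":1},{"wx":0,"wy":0,"wz":0,"tx":0,"ty":0,"tz":-20,"gripper":1},{"wx":0,"wy":0,"wz":0,"tx":0,"ty":0,"tz":-15,"gripper":1}]'
python3 -m handwheel '[{"wx":0,"wy":0,"wz":0,"tx":0,"ty":-10,"tz":0,"gripper":1},{"wx":0,"wy":0,"wz":0,"tx":0,"ty":-20,"tz":0,"gripper":1},{"wx":0,"wy":0,"wz":0,"tx":0,"ty":-25,"tz":0,"gripper":1},{"wx":0,"wy":0,"wz":0,"tx":0,"ty":-25,"tz":0,"gripper":1},{"wx":0,"wy":0,"wz":0,"tx":0,"ty":-25,"tz":0,"gripper":1},{"wx":0,"wy":0,"wz":0,"tx":0,"ty":-20,"tz":0,"gripper":1},{"wx":0,"wy":0,"wz":0,"tx":0,"ty":-10,"tz":0,"gripper":1},{"wx":0,"wy":0,"wz":0,"tx":0,"ty":0,"tz":0,"gripper":1},{"wx":0,"wy":0,"wz":0,"tx":0,"ty":0,"tz":0,"gripper":1},{"wx":0,"wy":0,"wz":0,"tx":0,"ty":0,"tz":0,"gripper":1}]'
python3 - <<'E'
from h import *
th=np.radians(10.75);o=np.array([.5198,.4502]);c,sn=np.cos(th),np.sin(th)
for n in('scene','top'):
  s=snap(n,n+'13.png');P=cloud(s).reshape(-1,3)
  d=P[:,:2]-o;b=np.c_[c*d[:,0]+sn*d[:,1],-sn*d[:,0]+c*d[:,1],P[:,2]]
  q=b[(abs(b[:,0])<.04)&(abs(b[:,1])<.035)&(b[:,2]>.117)&(b[:,2]<.13)]
  print(n,'cap',len(q),cv2.minEnclosingCircle((q[:,:2]*1000).astype(np.float32)),np.median(q[:,2]))
  q=b[(b[:,0]>-.05)&(b[:,0]<.024)&(b[:,1]>-.03)&(b[:,1]<.03)&(b[:,2]>.03)&(b[:,2]<.106)]
  print(np.percentile(q[:,0],[1,99]).round(4),np.percentile(q[:,1],[1,99]).round(4))
s=cv2.imread('pics/scene13.png');a=s[0:200,160:360]; cv2.imwrite('pics/sc13.png',cv2.resize(a,None,fx=3,fy=3,interpolation=cv2.INTER_CUBIC))
st=telemetry.sense();print(st['tool_pos'],st['contact_force'])
E
```

```text
time_s: 18.38
tool_pos: [0.5227, 0.4513, 0.1992]
ee_rot: [0.637, 0.771, 0.002, 0.001]
contact_force: [-0.2, -0.6, 0.5]
gripper_width: 0.0858
time_s: 19.22
tool_pos: [0.3908, 0.4259, 0.1956]
ee_rot: [0.638, 0.77, 0.001, 0.0]
contact_force: [-0.0, -0.6, -0.8]
gripper_width: 0.0851
scene cap 91 ((-1.8770999908447266, -0.4460895359516144), 17.233091354370117) 0.12168659320567832
[-0.0235  0.0236] [-0.0254  0.0179]
top cap 130 ((-0.5683144927024841, 0.6355392336845398), 16.051870346069336) 0.12253265998320395
[-0.0239  0.0228] [-0.0238  0.0237]
[0.39064967 0.4256635  0.19508086] [ 0.50393246  0.59814231 -0.18979269]
```

View pics/sc13.png

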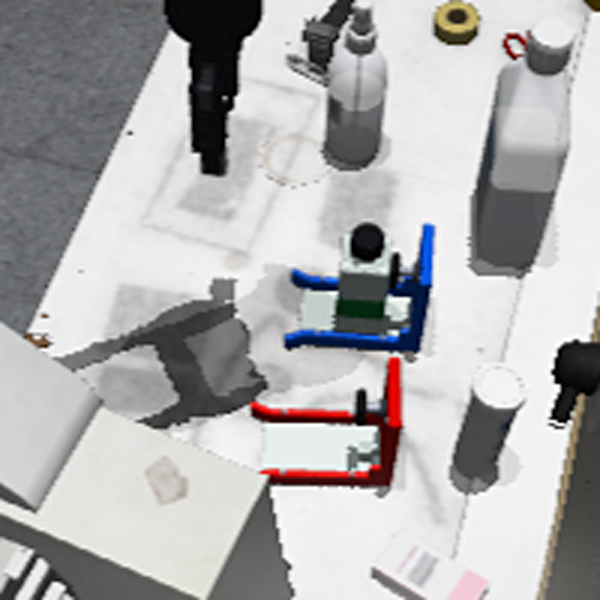

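```bash
python3 -c "from station import manip; print(manip.close_job())"
```

```text
the job is handed in; nothing more can be done
None
```

The bottle stands free in the blue bay and the job is handed in; no verdict was reported.

- **Weighing:** I lifted it about 24 mm and held it still for over a second. The wrist read about 1.3–1.5 N, or roughly 130–150 g, well under 250 g, so it belonged in the blue bay.
- **Carrying and pressing:** Its foot was about 24 mm up on the way; I squared it to the lane and pressed it on the bumper in small steps. The wrist force ended near 8.9 N and was held for about a second. That force may include a little floor friction, because the vertical force also rose by a few newtons during the press.
- **Release:** I eased off, lowered it until it touched the floor, opened the gripper and backed the arm away.
- **Last checks:** Both cameras place the bottle upright in the bay. The cap centre is 1–2 mm in front of the seat and within 1 mm of the lane's middle. The cap top is at 122 mm, as it should be on the 4 mm floor. The tube and pink box look unmoved; I did not look at the carton separately, but the arm never went near it. The clock read about 19 s at the last move.
- **Disagreements:** The two cameras differ by about 1.3 mm on the cap position. The gripper width read 46 mm on the 48 mm bottle. One early move was refused for missing fields, and nothing moved.

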